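# Set the straightedge to the sole sheet

## Task

On this shoe-repair bench, first clear the way: put the rubber heel block and the small round tin that lie between the straightedge and the sheet of sole rubber into the open tray. Then slide the straightedge along the bench, without lifting it off, until its thin front edge lies flush along the whole straight edge of the rubber sheet and runs past both of the sheet's corners, and let go. Leave the wooden last, the cement can and the hammer where they are.

Things in the scene. Friction and masses are not known exactly. Their poses are not given: they have to be found in the camera images.
- sheet: black sheet of sole rubber, 15 mm thick, screwed to the bench (it cannot move); one straight edge 160 mm long faces the robot, the far side is narrower with rounded shoulders, 110 mm deep in all. Two low washers and screw heads on top, up to 6 mm high. Origin: middle of the straight edge, on the bench; x points from the straight edge into the sheet, y along the straight edge, z up
- straightedge: loose bare aluminium L-section straightedge, 270 mm long (y), 45 mm wide (x), 0.3 kg, lying on the bench on the robot's side of the sheet: a flat base 8 mm thick whose thin front edge (x = +22.5 mm) faces the sheet, and along its whole back (x = -22.5 to -16.5 mm) an upright guard wall 6 mm thick whose top is 22 mm above the bench. Origin: centre of the underside; z up
- edge_left (a point): +y end of the straightedge's front edge, 4 mm above its underside
- edge_right (a point): -y end of the straightedge's front edge, 4 mm above its underside
- heel: loose black rubber heel block with three nail heads on top, D-shaped: 50 mm long in x (flat at x = -25 mm, rounded end at x = +25 mm), 40 mm wide in y (two parallel flat sides from x = -25 to +5 mm), 18 mm high; lies in the gap before the sheet. Origin: centre of the underside; z up
- tin: loose small round metal tin with a brass-coloured rim, 40 mm in diameter, 26 mm high, standing in the gap before the sheet. Origin: centre of the underside; z up
- tray: open grey sheet-metal tray on the bench to one side of the work (left or right), 170 mm (x) by 130 mm (y) outside, 40 mm high, walls and floor 5 mm, 0.7 kg. Origin: centre of the underside; z up
- last: bystander: wooden shoe last, about 225 mm long, 76 mm wide, 85 mm high at its heel post, on the other side from the tray. Origin: near the middle of its underside
- cement: bystander: metal can of cement with a white cap, 64 mm in diameter, 100 mm high, beyond the work to the left. Origin: centre of its underside
- hammer: bystander: hammer 250 mm long lying beyond the work to the right. Origin: on its underside; x along the handle to the head

How it is judged (in metres and radians):
On the way, in this order (a step that is already met when the one before it is completed fails the run):
1. the heel block and the tin both lie in the tray, released (x of heel in the frame of tray between -0.08 and 0.08 m and y of heel in the frame of tray between -0.06 and 0.06 m and z of heel in the frame of tray between 0 and 0.04 m and linear speed of each of heel, tin below 0.02 m/s and contact force between the fingers and heel below 0.1 N and x of tin in the frame of tray between -0.08 and 0.08 m and y of tin in the frame of tray between -0.06 and 0.06 m and z of tin in the frame of tray between 0 and 0.04 m and contact force between the fingers and tin below 0.1 N), for 0.2 s.
2. the straightedge lies flush along the sheet's straight edge (x of edge_left in the frame of sheet between -0.002 and 0.002 m and x of edge_right in the frame of sheet between -0.002 and 0.002 m and y of straightedge in the frame of sheet between -0.05 and 0.05 m and height (world z) of straightedge below 0.004 m and angle between straightedge's own z axis and vertical below 0.03 rad and linear speed of straightedge below 0.01 m/s), for 0.2 s.
At the end, for the whole second after the job is handed in: The heel block and the tin lie at rest inside the tray. The straightedge lies flat on the bench, at rest, both ends of its front edge within 2 mm of the line of the sheet's straight edge, its middle within 50 mm of the middle of that edge (so that it runs past both corners) (all of step 1 and all of step 2); the robot touches nothing.
It fails at once if the straightedge is lifted off the bench (more than 15 mm) (height (world z) of straightedge above 0.015 m).
It fails at once if the wooden last is moved more than 30 mm (distance of last from where it was at the start of the episode above 0.03 m).
It fails at once if the cement can is moved more than 30 mm (distance of cement from where it was at the start of the episode above 0.03 m).
It fails at once if the hammer is moved more than 30 mm (distance of hammer from where it was at the start of the episode above 0.03 m).
It also fails if it takes over 64 s, if anything falls off the work surface, if the arm or the gripper's body presses on something with over 40 N, if the wrist force passes 120 N, or if a joint passes its speed limit or range.

## Robot

A 6-joint arm with a two-finger parallel gripper is mounted at the origin on the work surface. World frame = base frame: x ahead of the robot, y to its left, z up, the work surface at z = 0. Lengths are in mm, angles in rad, forces in N, time in s.
With the tool pointing down it reaches from about 300 to 875 mm from the base axis. Payload 6.4 kg.
Tool frame: the origin (TCP) lies at the very end of the fingers, on their centre line; the grasp point (between the pads) lies 19 mm behind it (env.grip_point_offset is the distance from the TCP to the grasp point, in mm); z points along the fingers, y is the line along which they close (so a half turn about z gives the same grasp; the last joint's range is limited). The gripper opens to 85 mm and grips with 20 to 120 N. Pads are 22 mm wide; open, the fingers measure 114 mm over their backs; the gripper's body (76 mm by 85 mm) begins 54 mm behind the grasp point. The pads swing forward as they close: fully open they stand 13 mm farther back than shut.
Start: joints at [0.933, 0.181, 1.607, -0, 1.354, -0.206], TCP at [240.632, 522.243, 231.288] pointing down, gripper open.
Joint ranges: [-2.99, 2.99], [-0.89, 2.07], [0.3, 2.58], [-1.14, 4.28], [0, 2.63], [-3.12, 3.12]. Speed limits (rad/s): [2.57, 2.57, 3.01, 3.14, 3.14, 3.14].

## Interface

Orientations are given as [roll, pitch, yaw] about the fixed x, y, z axes, in that order (R = Rz(yaw) Ry(pitch) Rx(roll)).
In Python, from workcell import env, cams, close_job gives the robot as it stands.
- The arm moves only by the tool move_arm, never from a script. Its argument "targets" is a list that holds one entry, the list of rows, each a list of 7 numbers: the turn, a rotation vector about the tool's x, y, z in degrees, then the shift along the tool's x, y, z in cm, then the closure in counts, from 0 (fully open) to 255 (shut). A call has 1 to 20 rows; each row shifts and turns the commanded pose from where the row before left it, along the tool's axes as they then stand; what a row does not reach is not made up. A row lasts 1/10 s, in which the tool goes at most 50 mm and 8.59 degrees, less where a joint would pass 70% of its speed; a pose out of reach is approached as far as the arm can. A call with a gripper value outside its range is refused whole. The fingers move at their own pace and stop on an object; "newtons" is the grip in N (left out, the last holds). Time passes only in rows, so rows that do not move let the fingers close. It gives the time, the measured TCP pose, the force, the opening and the grip force at its end, in the units of the state.
- env.sense(): the state, without advancing time (a new reading comes with each control period).
- cams.read_camera(name): name is "side" or "top" or "wrist"; returns a dict with "frame" (384x512x3 uint8, blue, green, red), "fx", "fy", "cx", "cy" (pixels), "distortion" ([k1, k2, p1, p2, k3] as OpenCV has them; the pictures are not rectified), "origin" and "rotation" of the camera in the world; the wrist camera has in their place "tool_from_camera" (4x4, takes a point from camera to tool coordinates, whose origin is the TCP and whose axes are the flange's). Camera axes: x right, y down, z forward; pixel columns grow to the right and rows downward; lengths in mm; the calibration is good to about 2 mm. A picture is of the moment at which its call begins: read the wrist's pose just before it. There is no depth.
- close_job(): hands the job in; it is judged then, once.
The state is a dict: "clock": time; "q": joint angles; "qvel": joint speeds; "effort": joint torques, N m; "eef_pos": TCP position; "tool_rot": TCP orientation; "contact_force": force on the tool from outside, world axes, zero at the start; "torque": the same for the moment, N m; "width": finger opening in mm; "gripper_force": force on a finger pad.
Only numpy, scipy, OpenCV 4.12 (cv2) and the standard library are available. Lean on these libraries where they do the work, as an engineer would, in place of code of your own. Each camera call takes 0.05 s, during which the arm holds its last target. There are 200 camera calls.

## Working session

There is one attempt and no reset: what is moved stays moved. The work goes in short steps, Python scripts to look and compute and a tool call to move; the robot and the scene stay as the last step left them, time stands still between calls to the robot, and variables do not carry over. Pictures are saved under pics/ and viewed, at most 10 in all, crops included, and the job is handed in when it is done.

Besides the shell and the picture viewer there is one more tool, called after "Call:" by a JSON object that holds its "name" and its "arguments", one argument or row to a line. move_arm: Moves the arm, as the interface text tells. Its arguments: {"type":"object","properties":{"targets":{"type":"array","items":{"type":"array","items":{"type":"array","items":{"type":"number"}}}},"newtons":{"type":"number"}},"required":["targets"]}

```bash
mkdir -p pics; ls; cat > h.py <<'E'
import numpy as np, cv2
from workcell import env, cams, close_job
from scipy.spatial.transform import Rotation as R
def snap(n,f):
    s=env.sense(); c=cams.read_camera(n); cv2.imwrite('pics/'+f,c['frame'])
    if 'origin' not in c:
        T=np.array(c['tool_from_camera']); Rt=R.from_euler('xyz',s['tool_rot']).as_matrix()
        c['rotation']=Rt@T[:3,:3]; c['origin']=Rt@T[:3,3]+np.array(s['eef_pos'])
    return c
def px(c,pts,z):
    K=np.array([[c['fx'],0,c['cx']],[0,c['fy'],c['cy']],[0,0,1]])
    u=cv2.undistortPoints(np.array(pts,float).reshape(-1,1,2),K,np.array(c['distortion'])).reshape(-1,2)
    d=np.c_[u,np.ones(len(u))]@np.array(c['rotation']).T; o=np.array(c['origin'])
    z=np.broadcast_to(z,len(u))
    return o+d*((z-o[2])/d[:,2])[:,None]
E
python3 - <<'E'
from h import *
import pickle
c=snap('top','top0.png'); pickle.dump(c,open('top0.pkl','wb'))
f=c['frame']; cv2.imwrite('pics/top0b.png',cv2.resize(f,(800,600),interpolation=cv2.INTER_CUBIC))
print(c['origin'],c['fx'],env.sense())
E
```

```text
pics
[ 459.47409697   -5.49006032 1352.58010814] 410.2344957773058 {'clock': 0.05, 'q': array([ 9.32679500e-01,  1.81516233e-01,  1.60797451e+00,  8.39462275e-06,
        1.35379263e+00, -2.06289497e-01]), 'qvel': array([-4.83117958e-04, -1.52483339e-03, -1.99744289e-03,  1.40703826e-03,
        1.10624791e-03,  5.15033565e-05]), 'effort': array([-5.12382467e-04, -4.46256065e+01, -3.52579415e+01, -3.25286273e-04,
        4.31645356e-03,  1.33505222e-05]), 'eef_pos': array([240.3084703 , 521.79173263, 230.41428504]), 'tool_rot': array([-3.13993946e+00, -3.54329961e-04,  2.70976322e+00]), 'contact_force': array([-0.34698317,  0.74436927,  0.20449262]), 'torque': array([-0.03200461, -0.00816458,  0.01110543]), 'gripper_force': 0.0, 'width': 85.2023754527073}
```

View pics/top0b.png

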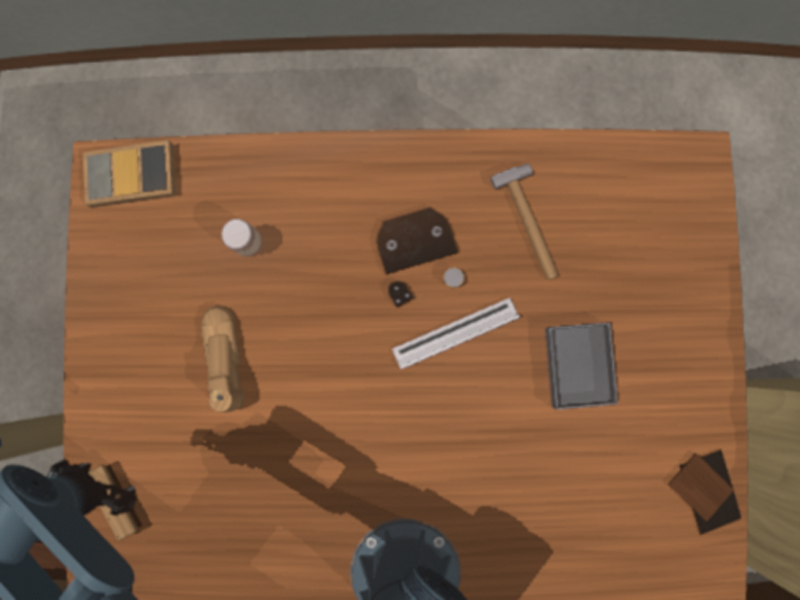

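The top view (800x600 scale) shows the sheet at about (418,240), the heel at (401,293) and the tin at (454,277). The straightedge runs (395,357)–(515,308) and the tray is at (582,365), on the right. I'll enlarge this area.

```bash
python3 - <<'E'
from h import *
f=cv2.imread('pics/top0.png')[125:265,235:405]
cv2.imwrite('pics/crop0.png',cv2.resize(f,None,fx=4.7,fy=4.25,interpolation=cv2.INTER_CUBIC))
import pickle
c=pickle.load(open('top0.pkl','rb'))
k=512/800
P=px(c,[[401*k,293*k],[454*k,277*k],[582*k,365*k],[386*k,271*k],[457*k,251*k]],[18,26,20,15,15]); print(P.round(0))
E
```

```text
Traceback (most recent call last):
  File "h.py", line 15, in px
    return o+d*((z-o[2])/d[:,2])[:,None]
                         ~^^^^^
IndexError: too many indices for array: array is 1-dimensional, but 2 were indexed
```

View pics/crop0.png

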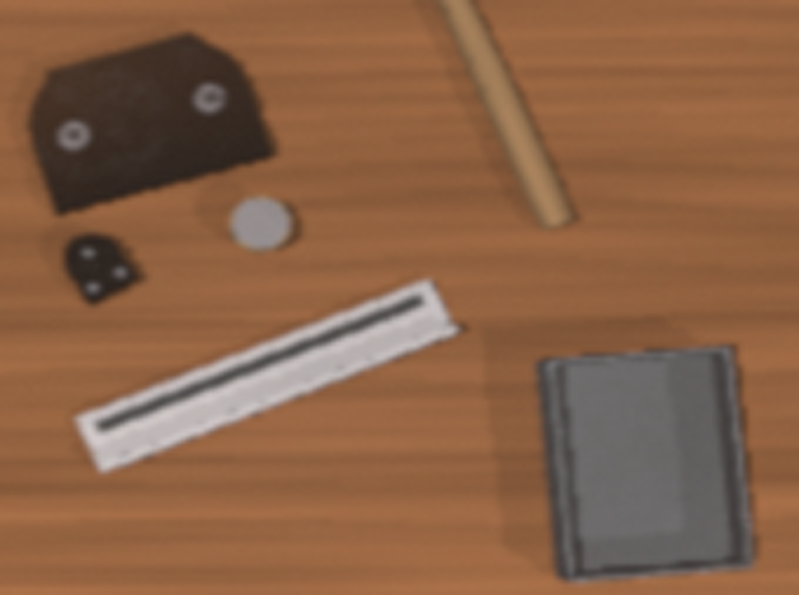

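The crop shows the sheet's front corners at (60,213) and (274,155). The heel is centred at about (100,268), with flat-end corners (95,303) and (140,275), and the tin is at (262,222). The straightedge's front corners are (77,420) and (430,282). The tray corners are (540,360), (735,348), (750,565) and (562,578).

```bash
sed -i 's/z=np.broadcast_to(z,len(u))/z=np.broadcast_to(np.asarray(z,float),(len(u),))/; s/d=np.c_\[u/d=np.hstack([u/; s/,np.ones(len(u))\]@np.array(c\[.rotation.\]).T/,np.ones((len(u),1))])@np.array(c["rotation"]).reshape(3,3).T/' h.py; python3 - <<'E'
from h import *
import pickle
c=pickle.load(open('top0.pkl','rb')); print(np.shape(c['rotation']),c['distortion'],c['rotation'])
p=[[60,213,15],[274,155,15],[95,303,18],[140,275,18],[100,268,18],[262,222,26],[77,420,8],[430,282,8],[103,470,22],[458,328,22],[540,360,40],[735,348,40],[750,565,40],[562,578,40]]
p=np.array(p,float)
P=px(c,np.stack([235+p[:,0]/4.7-.4,125+p[:,1]/4.25-.4],1),p[:,2]); print(P.round(1))
E
```

```text
(3,) [-0.13843319  0.          0.          0.          0.        ] [-3.05685462  0.0132307  -1.58305867]Traceback (most recent call last):
  File "<stdin>", line 6, in <module>
  File "h.py", line 13, in px
    d=np.hstack([u,np.ones((len(u),1))])@np.array(c["rotation"]).reshape(3,3).T; o=np.array(c['origin'])
                                         ~~~~~~~~~~~~~~~~~~~~~~~~~~~~~~~^^^^^
ValueError: cannot reshape array of size 3 into shape (3,3)
```

Rotation is given as roll/pitch/yaw.

```bash
sed -i 's/np.array(c\["rotation"\]).reshape(3,3).T/rm(c["rotation"]).T/' h.py; cat >> h.py <<'E'
def rm(r): return R.from_euler('xyz',r).as_matrix() if np.size(r)==3 else np.array(r)
E
python3 - <<'E'
from h import *
import pickle
c=pickle.load(open('top0.pkl','rb'))
p=[[60,213,15],[274,155,15],[95,303,18],[140,275,18],[100,268,18],[262,222,26],[77,420,8],[430,282,8],[103,470,22],[458,328,22],[540,360,40],[735,348,40],[750,565,40],[562,578,40]]
p=np.array(p,float)
P=px(c,np.stack([235+p[:,0]/4.7-.4,125+p[:,1]/4.25-.4],1),p[:,2]); print(P.round(1))
for a,b in((0,1),(2,3),(6,7),(8,9),(10,11),(11,12)): d=P[b]-P[a];print(a,b,np.hypot(*d[:2]),np.degrees(np.arctan2(d[1],d[0])))
s=env.sense(); print(R.from_euler('xyz',s['tool_rot']).as_matrix().round(3))
E
```

```text
[[ 626.    31.7   15. ]
 [ 669.3 -118.8   15. ]
 [ 555.8    8.1   18. ]
 [ 576.9  -23.4   18. ]
 [ 582.7    4.3   18. ]
 [ 615.8 -108.4   26. ]
 [ 466.4   21.9    8. ]
 [ 569.6 -226.9    8. ]
 [ 428.1    4.2   22. ]
 [ 532.9 -243.2   22. ]
 [ 506.8 -295.9   40. ]
 [ 513.7 -432.7   40. ]
 [ 349.  -438.3   40. ]
 [ 342.5 -307.    40. ]]
0 1 156.61815079254328 -73.95740863990088
2 3 37.96782077708765 -56.147085911243245
6 7 269.35856868877266 -67.45955439068544
8 9 268.62356246982387 -67.05101959140706
10 11 136.97645298907972 -87.11611592896584
11 12 164.80578156193818 -178.07981037629438
[[-0.908  0.419 -0.001]
 [ 0.419  0.908 -0.001]
 [ 0.    -0.002 -1.   ]]
```

Call:
{"name": "move_arm", "arguments": {
  "targets": [
    [[0,0,0,-3.8,-2.3,0.3,0],[0,0,0,-3.8,-2.3,0.3,0],[0,0,0,-3.8,-2.3,0.4,0],[0,0,0,-3.8,-2.3,0.4,0],[0,0,0,-3.8,-2.3,0.4,0],[0,0,0,-3.8,-2.3,0.4,0],[0,0,0,-3.8,-2.3,0.4,0],[0,0,0,-3.8,-2.3,0.4,0],[0,0,0,-3.8,-2.3,0.4,0],[0,0,0,-3.8,-2.3,0.4,0],[0,0,0,-3.8,-2.3,0.4,0],[0,0,0,-3.8,-2.3,0.4,0],[0,0,0,-3.8,-2.3,0.4,0],[0,0,-8.4,-3.8,-2.3,0.4,0],[0,0,-8.4,0,0,0,0],[0,0,-8.4,0,0,0,0],[0,0,-8.4,0,0,0,0],[0,0,-8.4,0,0,0,0],[0,0,-8.4,0,0,0,0],[0,0,-8.4,0,0,0,0]]
  ]
}}

```text
clock: 2.05
eef_pos: [588.5, 7.2, 176.5]
tool_rot: [3.141, -0.001, -2.541]
contact_force: [-0.2, 0.4, 0.1]
width: 85.8
gripper_force: 0.0
```

```bash
cat >> h.py <<'E'
def go(x,y,z,yax):
    "print shift (cm, tool axes as they stand) and tool-z turn (deg) needed; yax = wanted world dir of tool y"
    s=env.sense(); M=R.from_euler('xyz',s['tool_rot']).as_matrix()
    d=M.T@(np.array([x,y,z])-s['eef_pos']); a=np.degrees(np.arctan2(M[1,1],M[0,1])); t=-((yax-a+90)%180-90)
    A=R.from_euler('z',t,degrees=True).as_matrix(); 
    print('shift cm',(d/10).round(2),'turn',round(t,1),'| shift after turn',(A.T@d/10).round(2),'pos',np.round(s['eef_pos'],1),'q6',s['q'][5].round(2),'w',s['width'].round(1),'t',round(s['clock'],2), 'tilt',M[:,2].round(3))
E
python3 - <<'E'
from h import *
import pickle
go(585,5,60,124)
c=snap('wrist','w1.png'); pickle.dump(c,open('w1.pkl','wb'))
E
```

```text
Traceback (most recent call last):
  File "h.py", line 22, in go
    print('shift cm',(d/10).round(2),'turn',round(t,1),'| shift after turn',(A.T@d/10).round(2),'pos',np.round(s['eef_pos'],1),'q6',s['q'][5].round(2),'w',s['width'].round(1),'t',round(s['clock'],2), 'tilt',M[:,2].round(3))
                                                                                                                                                           ^^^^^^^^^^^^^^^^
AttributeError: 'float' object has no attribute 'round'
```

```bash
sed -i "s/s\['q'\]\[5\].round(2)/np.round(s['q'],2)/; s/s\['width'\].round(1)/round(s['width'],1)/" h.py
python3 - <<'E'
from h import *
import pickle
go(585,5,60,124)
c=snap('wrist','w1.png'); pickle.dump(c,open('w1.pkl','wb'))
E
```

```text
shift cm [ 0.41  0.   11.65] turn 0.4 | shift after turn [ 0.41  0.   11.65] pos [588.5   7.2 176.5] q6 [-0.19  0.26  1.62  0.    1.26 -2.36] w 85.8 t 2.05 tilt [-0.001  0.    -1.   ]
```

View pics/w1.png

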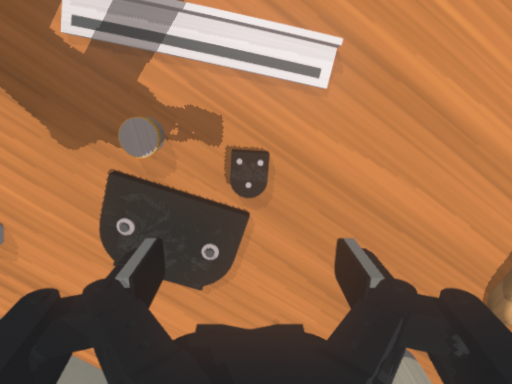

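The wrist view shows the heel with flat corners (231,150) and (269,152) and round tip (249,198). The tin top is at about (137,137), the sheet corners at (112,171) and (249,212), and the straightedge's front corners at (62,32) and (327,87).

```bash
python3 - <<'E'
from h import *
import pickle
c=pickle.load(open('w1.pkl','rb'))
P=px(c,[[231,150],[269,152],[249,198],[137,137],[112,171],[249,212],[62,32],[327,87]],[18,18,18,26,15,15,8,8]);print(P.round(1))
for a,b in((0,1),(4,5),(6,7)): d=P[b]-P[a];print(np.hypot(*d[:2]),np.degrees(np.arctan2(d[1],d[0])))
h=(P[0]+P[1])/4+P[2]/2; print(h)
E
```

```text
[[ 575.8  -24.8   18. ]
 [ 555.2    9.1   18. ]
 [ 608.5   20.3   18. ]
 [ 616.8 -110.5   26. ]
 [ 667.6 -118.7   15. ]
 [ 622.9   30.1   15. ]
 [ 573.5 -227.2    8. ]
 [ 468.2   20.8    8. ]]
39.659471227289984 121.31802866458716
155.27577530916815 106.7298465757917
269.42206274516315 112.99447829119639
[587.02412137   6.20345162  18.        ]
```

Call:
{"name": "move_arm", "arguments": {
  "targets": [
    [[0,0,2,0.65,0,4,0],[0,0,0,0,0,4,0],[0,0,0,0,0,4,0],[0,0,0,0,0,3,0],[0,0,0,0,0,1.5,0],[0,0,0,0,0,0.8,0],[0,0,0,0,0,0,0],[0,0,0,0,0,0,255],[0,0,0,0,0,0,255],[0,0,0,0,0,0,255],[0,0,0,0,0,0,255],[0,0,0,0,0,0,255],[0,0,0,0,0,0,255],[0,0,0,0,0,0,255],[0,0,0,0,0,0,255]]
  ],
  "newtons": 50
}}

```text
clock: 3.6
eef_pos: [584.9, 3.3, 5.8]
tool_rot: [-3.14, 0.002, -2.582]
contact_force: [-1.0, 0.1, 5.3]
width: 38.6
gripper_force: 51.7
```

```bash
python3 -c "
from h import *
s=env.sense();print(s['gripper_force'],s['contact_force'])
go(465,-340,130,90)"
```

```text
51.69353574514389 [-1.04555291  0.11470573  5.31594626]
shift cm [ 28.36 -22.75 -12.43] turn 32.1 | shift after turn [ 11.96 -34.33 -12.43] pos [584.9   3.3   5.8] q6 [-0.2   0.5   1.71  0.    0.93 -2.33] w 38.6 t 3.6 tilt [ 0.003 -0.001 -1.   ]
```

Call:
{"name": "move_arm", "arguments": {
  "targets": [
    [[0,0,0,0,0,-4,255],[0,0,0,0,0,-4,255],[0,0,0,0,0,-2,255],[0,0,0,3.01,-2.5,0,255],[0,0,0,3.01,-2.5,0,255],[0,0,0,3.01,-2.5,0,255],[0,0,0,3.01,-2.5,0,255],[0,0,0,3.01,-2.5,0,255],[0,0,0,3.01,-2.5,0,255],[0,0,0,3.01,-2.5,0,255],[0,0,0,3.01,-2.5,0,255],[0,0,0,3.01,-2.5,0,255],[0,0,0,3.01,-2.5,0,255],[0,0,8,0,0,0,255],[0,0,8,0,0,0,255],[0,0,8,0,0,0,255],[0,0,8,0,0,0,255],[0,0,0,0,0,0,255],[0,0,0,0,0,0,255]]
  ]
}}

```text
clock: 5.5
eef_pos: [461.2, -368.0, 104.4]
tool_rot: [-3.142, -0.0, -3.137]
contact_force: [0.3, 0.1, -1.3]
width: 38.6
gripper_force: 50.9
```

```bash
python3 - <<'E'
from h import *
go(462,-368,15,90)
import pickle
c=snap('wrist','w2.png'); pickle.dump(c,open('w2.pkl','wb'))
E
```

```text
shift cm [-0.08  0.    8.94] turn 0.3 | shift after turn [-0.08  0.    8.94] pos [ 461.2 -368.   104.4] q6 [-0.87  0.35  1.67 -0.    1.12 -2.45] w 38.6 t 5.5 tilt [-0. -0. -1.]
```

View pics/w2.png

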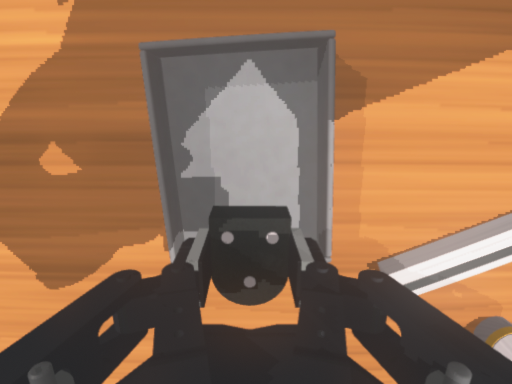

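The heel is held squarely over the tray. The tray's near rim corners are at (142,45) and (335,33), and its side rims run down either side of the fingers. I'll lower and release.

Call:
{"name": "move_arm", "arguments": {
  "targets": [
    [[0,0,0,0.2,0,4,255],[0,0,0,0,0,3,255],[0,0,0,0,0,1.5,255],[0,0,0,0,0,0.5,255],[0,0,0,0,0,0,255],[0,0,0,0,0,0,90],[0,0,0,0,0,0,90],[0,0,0,0,0,0,90],[0,0,0,0,0,0,90],[0,0,0,0,0,-4,90],[0,0,0,0,0,-5,90],[0,0,0,0,0,-5,90]]
  ]
}}

```text
clock: 6.75
eef_pos: [458.8, -367.6, 155.5]
tool_rot: [3.14, -0.001, -3.141]
contact_force: [0.4, -1.5, 0.1]
width: 55.4
gripper_force: 0.0
```

```bash
python3 - <<'E'
from h import *
import pickle
c=pickle.load(open('w2.pkl','rb'))
print(px(c,[[142,45],[335,33],[330,255]],40).round(1))
go(616.5,-109.5,154,106.5)
E
```

```text
[[ 350.2 -440.3   40. ]
 [ 342.7 -314.    40. ]
 [ 503.1 -304.6   40. ]]
shift cm [-15.8   25.8    0.16] turn -16.4 | shift after turn [-22.45  20.27   0.16] pos [ 458.8 -367.6  155.5] q6 [-0.88  0.29  1.64 -0.    1.22 -2.45] w 55.4 t 6.75 tilt [-0.001  0.001 -1.   ]
```

Call:
{"name": "move_arm", "arguments": {
  "targets": [
    [[0,0,0,-2.26,3.68,0,60],[0,0,0,-2.26,3.68,0,60],[0,0,0,-2.26,3.69,0,60],[0,0,0,-2.26,3.69,0,60],[0,0,0,-2.26,3.69,0,60],[0,0,0,-2.26,3.69,0,60],[0,0,0,-2.26,3.69,0,60],[0,0,-8.2,0,0,0,60],[0,0,-8.2,0,0,2,60],[0,0,0,0,0,4,60],[0,0,0,0,0,2,60],[0,0,0,0,0,0,60],[0,0,0,0,0,0,60]]
  ]
}}

```text
clock: 8.05
eef_pos: [617.4, -109.9, 74.8]
tool_rot: [3.142, 0.0, -2.854]
contact_force: [0.9, -0.3, 0.9]
width: 65.3
gripper_force: 0.0
```

```bash
python3 - <<'E'
from h import *
go(616.5,-109.5,7,106.5)
c=snap('wrist','w3.png')
E
```

```text
shift cm [0.07 0.07 6.78] turn -0.0 | shift after turn [0.07 0.07 6.78] pos [ 617.4 -109.9   74.8] q6 [-0.37  0.47  1.58  0.    1.1  -2.22] w 65.3 t 8.05 tilt [ 0.  0. -1.]
```

View pics/w3.png

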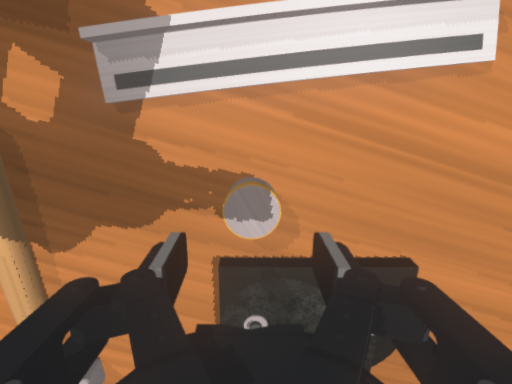

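The tin at (252,211) is centred between the fingers. The sheet edge, (219,258) to (416,259), lies parallel to the closing line. I'll descend and grip.

Call:
{"name": "move_arm", "arguments": {
  "targets": [
    [[0,0,0,0.05,0.05,3,60],[0,0,0,0,0,2.5,60],[0,0,0,0,0,1.2,60],[0,0,0,0,0,0,60],[0,0,0,0,0,0,255],[0,0,0,0,0,0,255],[0,0,0,0,0,0,255],[0,0,0,0,0,0,255],[0,0,0,0,0,0,255],[0,0,0,0,0,0,255],[0,0,0,0,0,-4,255],[0,0,0,0,0,-4,255],[0,0,0,0,0,-2,255]]
  ],
  "newtons": 40
}}

```text
clock: 9.4
eef_pos: [618.5, -110.2, 111.7]
tool_rot: [-3.138, 0.004, -2.854]
contact_force: [1.5, 0.3, -0.8]
width: 38.4
gripper_force: 40.5
```

```bash
python3 - <<'E'
from h import *
import pickle
c=cams.read_camera('wrist'); 
go(390,-370,108,90)
E
```

```text
shift cm [ 29.41 -18.34   0.52] turn 16.5 | shift after turn [ 23.01 -25.93   0.52] pos [ 620.  -110.7  114.4] q6 [-0.36  0.41  1.56  0.    1.16 -2.22] w 37.8 t 9.45 tilt [ 0.009 -0.003 -1.   ]
```

Call:
{"name": "move_arm", "arguments": {
  "targets": [
    [[0,0,0,3.68,-2.29,0,255],[0,0,0,3.68,-2.29,0,255],[0,0,0,3.68,-2.29,0,255],[0,0,0,3.68,-2.29,0,255],[0,0,0,3.68,-2.29,0,255],[0,0,0,3.68,-2.29,0,255],[0,0,0,3.68,-2.29,0,255],[0,0,0,3.68,-2.29,0,255],[0,0,8.2,0,0,0,255],[0,0,8.2,0,0,2,255],[0,0,0,0,0,4,255],[0,0,0,0,0,2.5,255],[0,0,0,0,0,0.8,255],[0,0,0,0,0,0,255],[0,0,0,0,0,0,255]]
  ]
}}

```text
clock: 10.95
eef_pos: [386.3, -368.8, 14.6]
tool_rot: [-3.141, 0.0, -3.14]
contact_force: [0.3, -0.5, -1.3]
width: 38.6
gripper_force: 43.5
```

Call:
{"name": "move_arm", "arguments": {
  "targets": [
    [[0,0,0,0,0,0,90],[0,0,0,0,0,0,90],[0,0,0,0,0,0,90],[0,0,0,0,0,0,90],[0,0,0,0,0,-4,90],[0,0,0,0,0,-5,90],[0,0,0,0,0,-5,90],[0,0,0,0,0,0,90]]
  ]
}}

```text
clock: 11.75
eef_pos: [389.1, -372.8, 162.2]
tool_rot: [-3.13, 0.008, -3.14]
contact_force: [0.4, -0.3, 0.4]
width: 55.2
gripper_force: 0.0
```

```bash
python3 - <<'E'
from h import *
import pickle
c=snap('top','top1.png'); pickle.dump(c,open('top1.pkl','wb'))
f=c['frame'][125:265,235:405]
cv2.imwrite('pics/crop1.png',cv2.resize(f,None,fx=4.7,fy=4.25,interpolation=cv2.INTER_CUBIC))
go(475,-111,150,22.8)
E
```

```text
shift cm [-8.73 26.01  0.72] turn 67.3 | shift after turn [20.61 18.11  0.72] pos [ 387.9 -371.1  158.7] q6 [-0.98  0.17  1.78 -0.    1.19 -2.56] w 55.3 t 11.8 tilt [ 0.005 -0.008 -1.   ]
```

View pics/crop1.png

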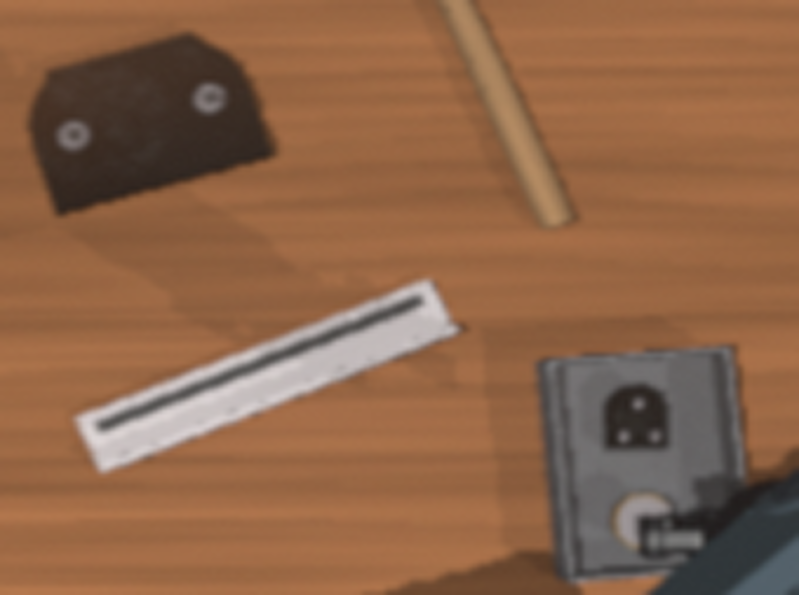

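The heel is at (637,418) and the tin at (640,520), both in the tray. The straightedge hasn't moved. Next I'll go above the guard wall's middle and turn the jaws across it.

Call:
{"name": "move_arm", "arguments": {
  "targets": [
    [[0,0,0,-1.57,4.2,0,90],[0,0,0,-1.57,4.2,0,90],[0,0,0,-1.57,4.2,0,90],[0,0,0,-1.57,4.2,0,90],[0,0,0,-1.57,4.2,0,90],[0,0,0,-1.57,4.2,0,90],[0,0,8.4,0,0,0,140],[0,0,8.4,0,0,0,140],[0,0,8.4,0,0,0,140],[0,0,8.4,0,0,0,140],[0,0,8.4,0,0,2,140],[0,0,8.4,0,0,2,140],[0,0,8.4,0,0,2,140],[0,0,8.4,0,0,1,140],[0,0,0,0,0,0,140],[0,0,0,0,0,0,140]]
  ]
}}

```text
clock: 13.4
eef_pos: [479.4, -116.2, 83.5]
tool_rot: [-3.14, -0.001, 1.974]
contact_force: [-0.5, 0.4, -0.4]
width: 38.1
gripper_force: 0.0
```

```bash
python3 - <<'E'
from h import *
import pickle
go(482,-119,12,22.8)
c=snap('wrist','w4.png'); pickle.dump(c,open('w4.pkl','wb'))
E
```

```text
shift cm [-0.36  0.14  7.15] turn 0.3 | shift after turn [-0.36  0.14  7.15] pos [ 479.4 -116.2   83.5] q6 [-0.48  0.2   1.92 -0.    1.03 -0.88] w 38.1 t 13.4 tilt [-0.002  0.001 -1.   ]
```

View pics/w4.png

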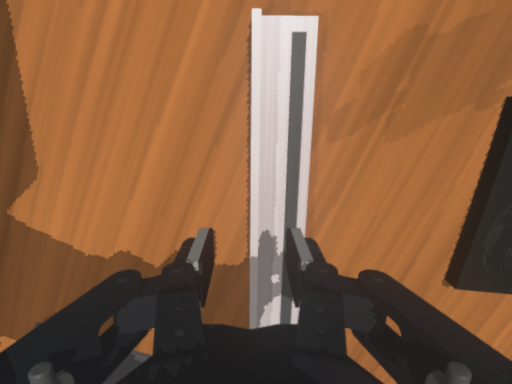

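The wrist view shows the wall's top strip from columns 252–261 at row 12 to about 250–260 at row 240. It lies between the fingers and close to their line.

```bash
python3 - <<'E'
from h import *
import pickle
c=pickle.load(open('w4.pkl','rb'))
P=px(c,[[252,10],[261,10],[250,240],[260,240],[317,17]],[22,22,22,22,8]);print(P.round(1))
a=(P[0]+P[1])/2; b=(P[2]+P[3])/2; d=a-b; print(np.degrees(np.arctan2(d[1],d[0])),'yax',np.degrees(np.arctan2(d[1],d[0]))-90)
d/=np.linalg.norm(d); end=(P[0]+P[1])/2; print('wall centre', a-135*d, a)
E
```

```text
[[ 428.9    2.5   22. ]
 [ 434.1    4.7   22. ]
 [ 489.7 -143.7   22. ]
 [ 496.9 -140.6   22. ]
 [ 469.5   19.6    8. ]]
112.98003982226957 yax 22.980039822269575
wall centre [ 484.20422122 -120.70126574   22.        ] [431.49881348   3.58525804  22.        ]
```

Call:
{"name": "move_arm", "arguments": {
  "targets": [
    [[0,0,0,-0.5,0.2,3,140],[0,0,0,0,0,2.5,140],[0,0,0,0,0,1.4,140],[0,0,0,0,0,0.2,140],[0,0,0,0,0,0,140],[0,0,0,0,0,0,255],[0,0,0,0,0,0,255],[0,0,0,0,0,0,255],[0,0,0,0,0,0,255],[0,0,0,0,0,0,255]]
  ],
  "newtons": 30
}}

```text
clock: 14.45
eef_pos: [484.9, -120.7, 14.5]
tool_rot: [3.14, 0.002, 1.97]
contact_force: [-0.6, 0.1, 7.4]
width: 4.8
gripper_force: 33.6
```

```bash
python3 - <<'E'
from h import *
import pickle
s=env.sense(); print(s['contact_force'],s['torque'],s['gripper_force'])
go(483,-120,12,16.4)
for n in('wrist','top'):
  c=snap(n,n+'5.png'); pickle.dump(c,open(n+'5.pkl','wb'))
E
```

```text
[-0.59434098  0.08212283  7.43939707] [ 0.18259     0.11561148 -0.02570533] 33.59326779842377
shift cm [ 0.14 -0.15  0.25] turn 6.5 | shift after turn [ 0.13 -0.16  0.25] pos [ 484.9 -120.7   14.5] q6 [-0.48  0.33  1.93  0.    0.88 -0.88] w 4.8 t 14.45 tilt [ 0.002 -0.001 -1.   ]
```

Call:
{"name": "move_arm", "arguments": {
  "targets": [
    [[0,0,0,0,0,-0.1,255],[0,0,2,0,0.3,0,255],[0,0,2,0.2,0.8,0,255],[0,0,2.5,0.2,0.8,0,255],[0,0,0,0.25,0.8,0,255],[0,0,0,0.25,0.8,0,255],[0,0,0,0.25,0.8,0,255],[0,0,0,0.25,0.8,0,255],[0,0,0,0.25,0.8,0,255],[0,0,0,0.25,0.8,0,255],[0,0,0,0.25,0.8,0,255],[0,0,0,0.25,0.8,0,255],[0,0,0,0.2,0.8,0,255],[0,0,0,0.2,0.8,0,255],[0,0,0,0,0.5,0,255],[0,0,0,0,0,0,255],[0,0,0,0,0,0,255]]
  ],
  "newtons": 40
}}

```text
clock: 16.25
eef_pos: [575.9, -62.5, 14.6]
tool_rot: [3.14, -0.0, 1.857]
contact_force: [0.7, 0.5, 3.9]
width: 4.3
gripper_force: 40.9
```

```bash
python3 - <<'E'
from h import *
import pickle
go(483,-120,12,16.4)
for n in('wrist','top'):
  c=snap(n,n+'6.png'); pickle.dump(c,open(n+'6.pkl','wb'))
f=c['frame'][125:245,225:385]
a=cv2.resize(f,(480,360),interpolation=cv2.INTER_CUBIC)
cv2.imwrite('pics/m6.png',np.hstack([cv2.resize(f,(400,300),interpolation=cv2.INTER_CUBIC),cv2.resize(cv2.imread('pics/wrist6.png'),(400,300))]))
E
```

```text
shift cm [ -2.89 -10.53   0.24] turn 0.0 | shift after turn [ -2.89 -10.53   0.24] pos [575.9 -62.5  14.6] q6 [-0.31  0.47  1.72  0.    0.95 -0.6 ] w 4.3 t 16.25 tilt [ 0.001  0.    -1.   ]
```

View pics/m6.png

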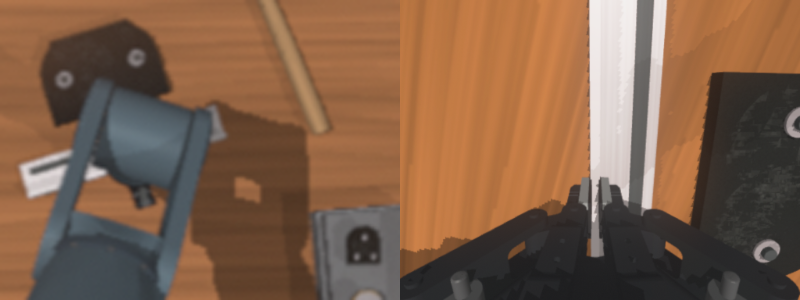

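The left pane shows the straightedge following along and nearly parallel to the sheet. In the right pane the gap to the sheet's corner at (712,74) has closed to about 31 mm. I'll continue slowly.

Call:
{"name": "move_arm", "arguments": {
  "targets": [
    [[0,0,0,0,0.6,0,255],[0,0,0,0,0.7,0,255],[0,0,0,0,0.7,0,255],[0,0,0,0,0.5,0,255],[0,0,0,0,0.2,0,255],[0,0,0,0,0,0,255]]
  ]
}}

```text
clock: 16.95
eef_pos: [600.3, -55.8, 14.6]
tool_rot: [-3.14, -0.0, 1.857]
contact_force: [-5.0, -1.1, 8.5]
width: 4.9
gripper_force: 41.5
```

Call:
{"name": "move_arm", "arguments": {
  "targets": [
    [[0,0,0,0,0.15,0,255],[0,0,0,0,0.15,0,255],[0,0,0,0,0.1,0,255],[0,0,0,0,0,0,255]]
  ]
}}

```text
clock: 17.35
eef_pos: [603.8, -54.8, 14.5]
tool_rot: [-3.139, -0.0, 1.857]
contact_force: [-6.4, -1.9, 9.7]
width: 4.7
gripper_force: 41.6
```

Call:
{"name": "move_arm", "arguments": {
  "targets": [
    [[0,0,0,0,0.15,0,255],[0,0,0,0,0.15,0,255],[0,0,0,0,0,0,255]]
  ]
}}

```text
clock: 17.65
eef_pos: [606.7, -54.0, 14.5]
tool_rot: [-3.139, -0.0, 1.857]
contact_force: [-5.7, -2.0, 9.9]
width: 4.4
gripper_force: 41.6
```

```bash
python3 - <<'E'
from h import *
import pickle
s=env.sense(); print(s['contact_force'],s['torque'])
c=snap('wrist','w7.png'); pickle.dump(c,open('w7.pkl','wb'))
f=c['frame'][0:384,200:512]
cv2.imwrite('pics/w7b.png',cv2.resize(f[:270],None,fx=2.2,fy=2.2,interpolation=cv2.INTER_CUBIC))
E
```

```text
[-5.71235156 -2.02087907  9.85487813] [-0.28850152  1.06775445  0.02570938]
```

View pics/w7b.png

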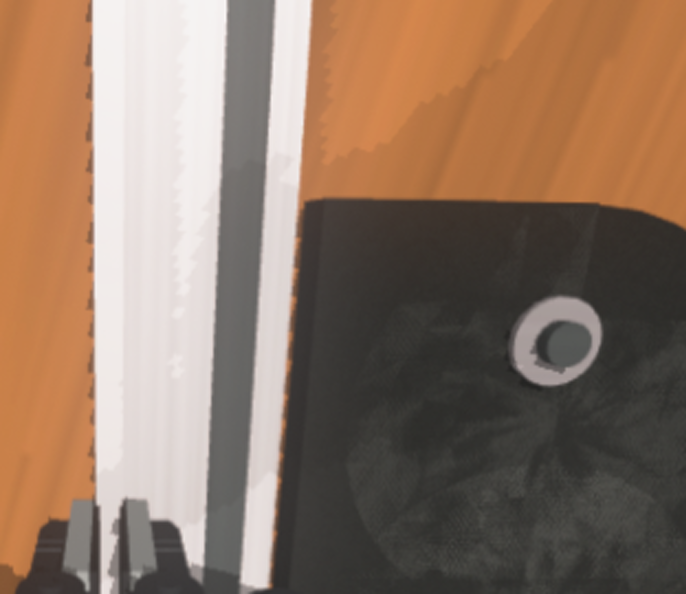

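A thin sliver of bench, about 1 mm, still shows along the sheet edge from (302,205) to (272,580). It is nearly uniform. I'll press on gently.

Call:
{"name": "move_arm", "arguments": {
  "targets": [
    [[0,0,0,0,0.1,0,255],[0,0,0,0,0.1,0,255],[0,0,0,0,0,0,255]]
  ]
}}

```text
clock: 18.0
eef_pos: [608.5, -53.4, 14.5]
tool_rot: [-3.139, -0.0, 1.857]
contact_force: [-6.5, -1.7, 10.7]
width: 4.5
gripper_force: 41.6
```

Call:
{"name": "move_arm", "arguments": {
  "targets": [
    [[0,0,0,0,0.1,0,255],[0,0,0,0,0.1,0,255],[0,0,0,0,0,0,255]]
  ]
}}

```text
clock: 18.3
eef_pos: [609.6, -53.1, 14.5]
tool_rot: [-3.137, -0.0, 1.857]
contact_force: [-10.0, -3.0, 13.3]
width: 4.6
gripper_force: 41.9
```

```bash
python3 - <<'E'
from h import *
s=env.sense(); print(s['contact_force'],s['torque'],s['eef_pos'])
E
```

```text
[-9.96055724 -3.00955971 13.3424783 ] [-0.52200698  1.66868846 -0.01810481] [609.6363197  -53.07738835  14.51976913]
```

Call:
{"name": "move_arm", "arguments": {
  "targets": [
    [[0,0,0,0,0.15,0,255],[0,0,0,0,0.15,0,255],[0,0,0,0,0,0,255],[0,0,0,0,0,0,255]]
  ]
}}

```text
clock: 18.7
eef_pos: [610.0, -52.8, 14.5]
tool_rot: [-3.131, -0.002, 1.857]
contact_force: [-20.3, -5.9, 21.2]
width: 4.4
gripper_force: 43.0
```

```bash
python3 - <<'E'
from h import *
s=env.sense(); print(s['contact_force'],s['torque'],s['eef_pos'])
import pickle
c=snap('wrist','w8.png'); pickle.dump(c,open('w8.pkl','wb'))
f=c['frame'][60:290,250:400]
cv2.imwrite('pics/w8b.png',cv2.resize(f,None,fx=2.6,fy=2.6,interpolation=cv2.INTER_CUBIC))
E
```

```text
[-20.34091072  -5.940065    21.1905896 ] [-1.04595261  3.29457349 -0.05347303] [609.98096646 -52.75049176  14.48574133]
```

View pics/w8b.png

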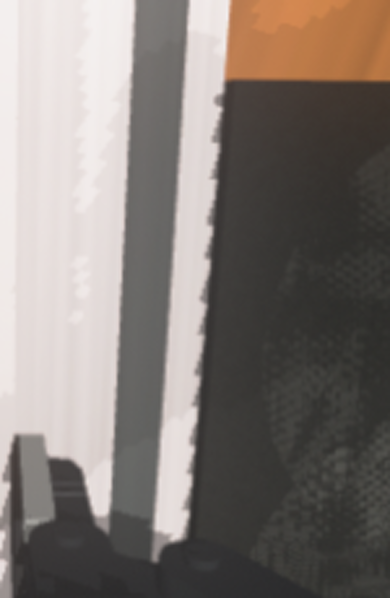

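Contact is firm: about 21 N, with no bench visible along the seam from (222,90) to (192,540). I'll relax most of the preload, release, and lift clear.

Call:
{"name": "move_arm", "arguments": {
  "targets": [
    [[0,0,0,0,-0.2,0,255],[0,0,0,0,-0.1,0,255],[0,0,0,0,0,0,255],[0,0,0,0,0,0,180],[0,0,0,0,0,0,160],[0,0,0,0,0,0,160],[0,0,0,0,0,0,160],[0,0,0,0,0,-1,160],[0,0,0,0,0,-3,160],[0,0,0,0,0,-4,160],[0,0,0,0,0,-4,160],[0,0,0,0,0,0,160],[0,0,0,0,0,0,160]]
  ]
}}

```text
clock: 20.05
eef_pos: [612.7, -52.6, 136.4]
tool_rot: [3.138, 0.002, 1.856]
contact_force: [-0.7, 0.5, -0.1]
width: 32.2
gripper_force: 0.0
```

```bash
python3 - <<'E'
from h import *
import pickle
s=env.sense(); print(s['contact_force'],s['eef_pos'],s['width'])
c=snap('wrist','w9.png'); pickle.dump(c,open('w9.pkl','wb'))
go(560,-70,250,90)
E
```

```text
[-0.69904692  0.53400917 -0.05380567] [612.65367802 -52.57471953 136.38440888] 32.19739740329379
shift cm [ -0.26  -5.44 -11.54] turn -73.6 | shift after turn [  5.14  -1.78 -11.54] pos [611.5 -52.2 134.6] q6 [-0.28  0.36  1.59  0.    1.19 -0.56] w 31.6 t 20.1 tilt [ 0. -0. -1.]
```

The arm is clear. I'll turn the wrist so the camera sees the whole seam, then check it numerically.

Call:
{"name": "move_arm", "arguments": {
  "targets": [
    [[0,0,-8.2,0,0,-1,160],[0,0,-8.2,0,0,-1,160],[0,0,-8.2,0,0,-1,160],[0,0,-8.2,0,0,-1,160],[0,0,-8.2,0,0,0,160],[0,0,-8.2,0,0,0,160],[0,0,-8.2,0,0,0,160],[0,0,-8.2,0,0,0,160],[0,0,-8.2,0,0,0,160],[0,0,-8.2,0,0,0,160],[0,0,-8.2,-1,0,0,160],[0,0,0,0,0,0,160],[0,0,0,0,0,0,160]]
  ]
}}

```text
clock: 21.4
eef_pos: [620.5, -50.6, 172.7]
tool_rot: [3.14, -0.002, -2.856]
contact_force: [-0.6, 0.4, 0.0]
width: 31.8
gripper_force: 0.0
```

```bash
cat > seam.py <<'E'
from h import *
import pickle
go(612,-52,180,106.4)
c=snap('wrist','w10.png'); pickle.dump(c,open('w10.pkl','wb'))
# sample profiles along sheet normal at z=8, print class strings
n=np.array([.9593,.2823]); t=np.array([-.2823,.9593]); m=np.array([646.5,-44.])
K=np.array([[c['fx'],0,c['cx']],[0,c['fy'],c['cy']],[0,0,1]]); M=c['rotation']
hsv=cv2.cvtColor(c['frame'],cv2.COLOR_BGR2HSV)
u=np.arange(-12,10,.5)
for y in (-132,-120,-110,-100,-92,-85,-75,-60,-45,-30,-15,0,15,30,45,60,75,85,92,100,110,120,132):
    P=np.c_[m+u[:,None]*n+y*t,np.full(len(u),8.)]
    q=cv2.projectPoints((P-c['origin'])@M,np.zeros(3),np.zeros(3),K,np.array(c['distortion']))[0].reshape(-1,1,2).astype(np.float32)
    v=cv2.remap(hsv,q,None,cv2.INTER_NEAREST)[:,0].astype(int)
    print('%5d '%y+''.join('.' if V==0 and S==0 else 'O' if S>110 and V>70 else 'a' if V>110 else '#' for H,S,V in v))
E
python3 seam.py
```

```text
shift cm [ 0.86  0.11 -0.72] turn -0.0 | shift after turn [ 0.86  0.11 -0.72] pos [620.5 -50.6 172.7] q6 [-0.27  0.34  1.53 -0.    1.27 -2.13] w 31.8 t 21.4 tilt [-0.003  0.001 -1.   ]
 -132 aaaaaaaaaaaaaaaaaaaaaaaaaaaaaaOOOOOOOOOOOOOO
 -120 ############aaaaaaaaaaaaaaaaaaOOOOOOOOOOOOOO
 -110 ############aaaaaaaaaaaaaaaaaaOOOOOOOOOOOOOO
 -100 ############aaaaaaaaaaaaaaaaaaOOOOOOOOOOOOOO
  -92 ############aaaaaaaaaaaaaaaaaaOOOOOOOOOOOOOO
  -85 ############aaaaaaaaaaaaaaaaaaaaaOOOOOOOOOOO
  -75 ############aaaaaaaaaaaaaaaaaa##############
  -60 ############aaaaaaaaaaaaaaaaaa##############
  -45 ############aaaaaaaaaaaaaaaaaa##############
  -30 ############aaaaaaaaaaaaaaaaaaa#############
  -15 ############aaaaaaaaaaaaaaaaaaa#############
    0 ############aaaaaaaaaaaaaaaaaaa#############
   15 #aa#########aaaaaaaaaaaaaaaaaaa#############
   30 aaaaaaaa####aaaaaaaaaaaaaaaaaaa#############
   45 aaaaaaaaaaaaaaaaaaaaaaaaaaaaaaa#############
   60 aaaaaaaaaaaaaaaaaaaaaaaaaaaaaaaaa###########
   75 aaaaaaaaaaaaaaaaaaaaaaaaaaaaaaaaa###########
   85 aaaaaaaaaaaaaaaaaaaaaaaaaaaaaaaaaOOOOOOOOOOO
   92 aaaaaaaaaaaaaaaaaaaaaaaaaaaaaaaaaOOOOOOOOOOO
  100 aaaaaaaaaaaaaaaaaaaaaaaaaaaaaaaaaaOOOOOOOOOO
  110 aaaaaaaaaaaaaaaaaaaaaaaaaaaaaaaaaaOOOOOOOOOO
  120 aaaaaaaaaaaaaaaaaaaaaaaaaaaaaaaaaaOOOOOOOOOO
  132 aaaaaaaaaaaaaaaaaaaaaaaaaaaaaaaaaaOOOOOOOOOO
```

```bash
python3 - <<'E'
from h import *
import pickle
c=pickle.load(open('w10.pkl','rb')); n=np.array([.9593,.2823]); m=np.array([646.5,-44.])
print(c['origin'],(c['origin'][:2]-m)@n, c['rotation'][:,2])
E
```

```text
[551.57132377 -71.77214306 316.10174601] -98.9051550931975 [ 0.26546404  0.07861652 -0.96091014]
```

Call:
{"name": "move_arm", "arguments": {
  "targets": [
    [[0,0,0,-2.5,0,1,160],[0,0,0,-2.5,0,1,160],[0,0,0,-2.5,0,1,160],[0,0,0,-2.4,0,0.5,160],[0,0,0,0,0,0,160],[0,0,0,0,0,0,160]]
  ]
}}

```text
clock: 22.05
eef_pos: [715.6, -22.5, 138.3]
tool_rot: [3.141, -0.002, -2.854]
contact_force: [-0.2, -0.4, -0.5]
width: 31.9
gripper_force: 0.0
```

```bash
cat >> seam.py <<'E'
print((c['origin'][:2]-m)@n)
u=np.arange(-4,8,.5)
for y in (-130,-90,-76,-70,-40,0,40,70,76,90,130):
    P=np.c_[m+u[:,None]*n+y*t,np.full(len(u),8.)]
    q=cv2.projectPoints((P-c['origin'])@M,np.zeros(3),np.zeros(3),K,np.array(c['distortion']))[0].reshape(-1,1,2).astype(np.float32)
    v=cv2.remap(c['frame'],q,None,cv2.INTER_LINEAR)[:,0].astype(int)
    print(y,' '.join('%d/%d'%(b,r) for b,g,r in v[4:22]))
E
python3 seam.py
```

```text
shift cm [10.78  0.12 -4.15] turn 0.1 | shift after turn [10.78  0.1  -4.15] pos [715.6 -22.5 138.3] q6 [-0.2   0.57  1.28 -0.    1.29 -2.06] w 31.9 t 22.05 tilt [-0.002  0.    -1.   ]
 -132 aaaaaaaaaaaaaaaaaaaaaaaaaaaaaOOOOOOOOOOOOOOO
 -120 #############aaaaaaaaaaaaaaaaaaOOOOOOOOOOOOO
 -110 ############aaaaaaaaaaaaaaaaaOOOOOOOOOOOOOOO
 -100 ##########aaaaaaaaaaaaaaaaaaaaOOOOOOOOOOOOOO
  -92 ###aa#####aaaaaaaaaaaaaaaaaaaaOOOOOOOOOOOOOO
  -85 aa#aaaa###aaaaaaaaaaaaaaaaaaaaOOOOOOOOOOOOOO
  -75 aaaaaaaaaaaaaaaaaaaaaaaaaaaaaa##############
  -60 aaaaaaaaaaaaaaaaaaaaaaaaaaaaaa##############
  -45 aaaaaaaaaaaaaaaaaaaaaaaaaaaaaa##############
  -30 aaaaaaaaaaaaaaaaaaaaaaaaaaaaaa##############
  -15 aaaaaaaaaaaaaaaaaaaaaaaaaaaaaa##############
    0 aaaaaaaaaaaaaaaaaaaaaaaaaaaaaa##############
   15 aaaaaaaaaaaaaaaaaaaaaaaaaaaaaa##############
   30 aaaaaaaaaaaaaaaaaaaaaaaaaaaaaaaa############
   45 aaaaaaaaaaaaaaaaaaaaaaaaaaaaaaaa############
   60 aaaaaaaaaaaaaaaaaaaaaaaaaaaaaaaa############
   75 aaaaaaaaaaaaaaaaaaaaaaaaaaaaaaa#############
   85 aaaaaaaaaaaaaaaaaaaaaaaaaaaaaaaaaOOOOOOOOO
[... 1075 characters left out ...]
71/80 71/80
40 237/243 238/243 238/243 237/243 237/243 237/243 235/241 228/236 203/215 169/182 120/130 93/103 78/88 75/85 75/84 74/83 74/83 74/83
70 239/244 240/244 240/244 240/244 239/244 238/244 237/243 219/229 186/201 153/168 120/133 99/111 82/93 78/90 76/88 76/88 76/88 75/88
76 239/244 240/245 240/245 240/244 239/244 238/244 237/243 219/228 187/202 154/168 119/132 99/112 82/95 78/91 76/89 76/89 76/89 76/88
90 239/244 240/245 240/245 240/245 239/244 239/244 239/244 239/244 239/244 230/242 212/237 164/222 127/209 101/199 91/194 88/192 88/191 87/190
130 241/245 241/245 242/245 241/245 241/245 240/244 239/244 240/245 240/245 240/244 225/238 203/229 145/206 102/188 89/184 82/181 81/180 81/180
```

```bash
python3 -c "
from workcell import close_job
print(close_job())"
```

```text
the job is handed in; nothing more can be done
None
```

The heel block and tin are in the tray, and the straightedge lies flush along the sheet's whole straight edge and past both corners. It is released, with no gap found in the last camera check. The job was handed in at about 22 s, and no verdict came back.

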